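# Read a slide that was racked head down

## Task

One of the three slides in the drying rack was put in head down, so its label cannot be read there. First clear the log book's page: lift the bottle off it, stand it upright on the bare bench and let go. Then draw the head-down slide out by its clear end and finish while holding it some 15 cm above the middle of the page, touching nothing else, frosted end clear of the fingers and label side up, flat or on a slope of at most about 45 degrees like a reading desk's, so that it can be copied; do not put it down, leave the other two slides in their gaps, and leave everything else where it is.

Things in the scene. Friction and masses are not known exactly. Their poses are not given: they have to be found in the camera images.
- slide_turned: the head-down slide: clear plate 76 x 26 x 4 mm, 20 g, frosted for 20 mm at one end, where one corner is cut off (notch, 7 x 7 mm). It stands frosted end down in one of the rack's gaps: both upper corners are square. Origin: middle of the frosted short edge, 6 mm above the bench; z along its length to the clear end (up in the rack); x out of the label side; y along its width (notch at -y)
- label_field (a point): middle of that slide's frosted field on its label side, 10 mm from the frosted edge; axes as the slide's. The frosting shows through the back too, so go by the notch: with the frosted end up and the label side towards you, the notch is at the top right. The label side may look any way at the start
- clear_end (a point): middle of that slide's clear short edge, 76 mm from the frosted edge: the upper edge while it stands in the rack; axes as the slide's
- slide_rack: drying rack, fixed, turned any way: white foot 122 x 44 mm; slides stand on it 6 mm above the bench in three gaps 40 mm apart along its x, each between two wire loops 17 mm wide and 29.5 mm high above the bench, 1 mm play at each face; the slides' long edges are free but for 9 mm high kerbs 4 mm off them. Origin: middle of the underside; y along the slides' width
- slide_b: another slide of the same size, standing the right way in the rack, frosted end and notch up; origin: middle of its lower short edge, z up, x across its faces; leave it
- slide_c: another slide of the same size, standing the right way in the rack, frosted end and notch up; origin: middle of its lower short edge, z up, x across its faces; leave it
- bottle: round white screw-cap reagent bottle, 46 mm in diameter up to 75 mm, 105 mm high with its cap, about 110 g, standing on the log book's page; grip the body. Origin: middle of its underside, z up
- log_book: the log book with the bottle on it: spiral-bound, lying on the bench, fixed, 208 mm along its x and 146 mm along its y, page 11 mm above the bench (the wire spiral along its +y edge stands 14 mm high). Origin: underside, x and y along its edges
- page (a point): middle of the log book's upper page, 11 mm above the bench
- bare_bench (a point): middle of a bare patch of bench some 130 mm across beyond the rack, a good place for the bottle (any bare bench will do); height 0
- dish: clear round lidded culture dish, 58 mm in diameter, 14 mm high, loose near the rack; leave it. Origin: middle of its underside
- forceps: steel forceps, 122 mm long, lying loose in front of the microscope; leave them. Origin: middle, underside
- timer: white bench timer 60 x 64 x 18 mm, loose, in front of the microscope; leave it. Origin: middle of its underside

How it is judged:
On the way, in this order (a step that is already met when the one before it is completed fails the run):
1. the bottle stands upright on the bench, off the log book, and is let go (height (world z) of bottle below 0.006 m and angle between bottle's own z axis and vertical below 0.1 rad and linear speed of bottle below 0.03 m/s and contact force between the fingers and bottle below 0.1 N), for 0.2 s.
2. the head-down slide is drawn up clear of the rack, held by the fingers (height (world z) of slide_turned above 0.04 m and contact force between the fingers and slide_turned above 0.5 N and contact force between slide_turned and slide_rack below 0.05 N), for 0.2 s.
At the end, for the whole second after the job is handed in: Fingers hold the head-down slide still and clear of all else, label side within 56 deg of straight up, label middle over 30 mm from the TCP, within 90 mm sideways of the page middle, 60-350 mm above the bench; bottle upright (6 deg) on the bench, let go; other slides within 20 mm of their start (angle between slide_turned's own x axis and vertical below 0.98 rad and horizontal distance between label_field and page below 0.09 m and height (world z) of label_field between 0.06 and 0.35 m and distance between the grasp point and label_field above 0.03 m and contact force between the fingers and slide_turned above 0.5 N and contact force between slide_turned and log_book below 0.05 N and contact force between slide_turned and bottle below 0.05 N and contact force between slide_turned and slide_rack below 0.05 N and linear speed of slide_turned below 0.03 m/s and height (world z) of bottle below 0.006 m and angle between bottle's own z axis and vertical below 0.1 rad and contact force between the arm and bottle below 0.1 N and distance of each of slide_b, slide_c from where it was at the start of the episode below 0.02 m); the arm keeps its last pose, push and grip.
It fails at once if the bottle is tipped (angle between bottle's own z axis and vertical above 0.5 rad).
It fails at once if another slide is pulled out or knocked over (distance of any of slide_b, slide_c from where it was at the start of the episode above 0.025 m or angle between any of slide_b, slide_c's own z axis and vertical above 0.4 rad).
It fails at once if the dish, the forceps or the timer is pushed away (distance of any of dish, forceps, timer from where it was at the start of the episode above 0.03 m).
It also fails if it takes over 48 s, if anything falls off the work surface, if the arm or the gripper's body presses on something with over 40 N, if the wrist force passes 120 N, or if a joint passes its speed limit or range.

## Robot

A 6-joint arm with a two-finger parallel gripper is mounted at the origin on a cart in front of the work surface, level with it; the furniture and walls round the work are solid. World frame = base frame: x ahead of the robot, y to its left, z up, the work surface at z = 0. Lengths are in m, angles in rad, forces in N, time in s.
With the tool pointing down it reaches from about 0.35 to 0.975 m from the base axis. Payload 4.9 kg.
Tool frame: the origin (TCP) lies between the finger pads, 19 mm behind the fingertips; this is the grasp point; z points along the fingers, y is the line along which they close (so a half turn about z gives the same grasp; the last joint's range is limited). The gripper opens to 85 mm and grips with 20 to 120 N. Pads are 22 mm wide; open, the fingers measure 114 mm over their backs; the gripper's body (76 mm by 85 mm) begins 54 mm behind the grasp point. The pads swing forward as they close: fully open they stand 13 mm farther back than shut.
Start: joints at [-1.41, 0.053, 1.613, -0, 1.476, -0.119], TCP at [0.173, -0.601, 0.25] pointing down, gripper open.
Joint ranges: [-3.01, 3.01], [-1.01, 2.22], [0.06, 2.58], [-1.02, 4.17], [0.09, 2.62], [-3.14, 3.14]. Speed limits (rad/s): [2.57, 2.57, 3.14, 3.14, 3.14, 3.14].

## Interface

Orientations are given as a unit quaternion [w, x, y, z].
In Python, from plant import manip gives the robot as it stands. The module is installed in compiled form; this text tells all that it offers.
- The arm moves only by the tool move_arm, never from a script. Its argument "rows" is a list of rows, each a list of 7 numbers: the shift along the tool's x, y, z in cm, then the turn, a rotation vector about the tool's x, y, z in degrees, then the opening, from -1 (shut) to 1 (fully open). In form: [[tx, ty, tz, ax, ay, az, jaw], ...]. A call has 1 to 20 rows; each row shifts and turns the commanded pose from where the row before left it, along the tool's axes as they then stand; what a row does not reach is not made up. A row lasts 1/12 s, in which the tool goes at most 41.7 mm and 7.16 degrees, less where a joint would pass 70% of its speed; a pose out of reach is approached as far as the arm can. A call is refused whole if a number of a shift passes 4.17 or a number of a turn 7.16, either way. A call with a gripper value outside its range is refused whole. The fingers move at their own pace and stop on an object; the grip force is fixed at half the most. Time passes only in rows, so rows that do not move let the fingers close. It gives the time, the measured TCP pose, the force, the opening and the grip force at its end, in the units of the state.
- manip.state(): the state, without advancing time (a new reading comes with each control period).
- manip.grab_frame(name): name is "scene" or "top"; returns a dict with "img" (400x640x3 uint8, blue, green, red), "mtx" (3x3 intrinsics, pixels), "R" (3x3) and "t" (3): a world point X has camera coordinates R X + t. Camera axes: x right, y down, z forward; pixel columns grow to the right and rows downward; lengths in m; the calibration is good to about 2 mm. A picture is of the moment at which its call begins. There is no depth.
- manip.job_done(): hands the job in; it is judged then, once.
The state is a dict: "time": time; "joint_pos": joint angles; "joint_vel": joint speeds; "joint_efforts": joint torques, N m; "tool_pos": TCP position; "tool_rot": TCP orientation; "contact_force": force on the tool from outside, world axes, zero at the start; "ft_torque": the same for the moment, N m; "gripper_width": opening from 0.0 (shut) to 1.0 (fully open); "grasp_force": force on a finger pad.
Only numpy, scipy, OpenCV 4.12 (cv2) and the standard library are available. Lean on these libraries where they do the work, as an engineer would, in place of code of your own. Each camera call takes 0.05 s, during which the arm holds its last target. There are 200 camera calls.

## Working session

There is one attempt and no reset: what is moved stays moved. The work goes in short steps, Python scripts to look and compute and a tool call to move; the robot and the scene stay as the last step left them, time stands still between calls to the robot, and variables do not carry over. Pictures are saved under pics/ and viewed, at most 10 in all, crops included, and the job is handed in when it is done.

Besides the shell and the picture viewer there is one more tool, called after "Emit:" by a JSON object that holds its "api" and its "payload". move_arm: Moves the arm, as the interface text tells. Its arguments: {"type":"object","properties":{"rows":{"type":"array","items":{"type":"array","items":{"type":"number"}}}},"required":["rows"]}

```bash
mkdir -p pics; python3 - <<'E'
from plant import manip
import cv2,pickle
d={}
for n in("scene","top"):
    f=manip.grab_frame(n);d[n]=f;cv2.imwrite(f"pics/{n}0.png",f["img"]);print(n,f["mtx"].tolist(),f["R"].tolist(),f["t"].tolist())
pickle.dump(d,open("f0.pkl","wb"))
print(manip.state())
E
```

```text
scene [[417.506137491772, 0.0, 314.06557205376333], [0.0, 417.506137491772, 201.87492632117048], [0.0, 0.0, 1.0]] [[-0.5413040193849531, -0.8408178168030462, 0.003918870277741492], [-0.5249484875100184, 0.3343046438889831, -0.7827320681658599], [0.6568249721643039, -0.42575321962472545, -0.6223464886383968]] [0.37672677035504437, 0.3086524928744096, 0.8371637778738709]
top [[430.9496320508407, 0.0, 320.14720083294867], [0.0, 430.9496320508407, 206.44114836958764], [0.0, 0.0, 1.0]] [[-0.01657466639850896, -0.9997580498631591, -0.01446105693204162], [-0.9809166691450392, 0.019061077567220853, -0.1934920244231745], [0.19372085232927327, 0.010978026042508752, -0.9809952672245825]] [0.1357184092942625, 0.5496016348670674, 1.0647980436834015]
{'time': 0.1, 'joint_pos': array([-1.40999565e+00,  5.32695993e-02,  1.61416669e+00, -3.26773257e-05,
        1.47600092e+00, -1.18975698e-01]), 'joint_vel': array([ 1.19835887e-04, -1.69744369e-04, -4.08052943e-03,  2.43759081e-03,
       -1.48201997e-03,  4.07335838e-05]), 'joint_efforts': array([-4.50426396e-04, -3.94904280e+01, -3.71366251e+01, -1.53538322e-04,
        3.90063127e-03,  2.63559691e-06]), 'tool_pos': array([ 0.17250854, -0.60016488,  0.24889313]), 'tool_rot': array([-9.21736399e-04,  9.90230954e-01,  1.39433883e-01, -3.55460440e-05]), 'contact_force': array([ 0.46329647, -0.29752895, -0.23575239]), 'ft_torque': array([ 0.00195268, -0.02365207,  0.02344107]), 'grasp_force': 0.0, 'gripper_width': 0.9997187875112435}
```

View pics/scene0.png

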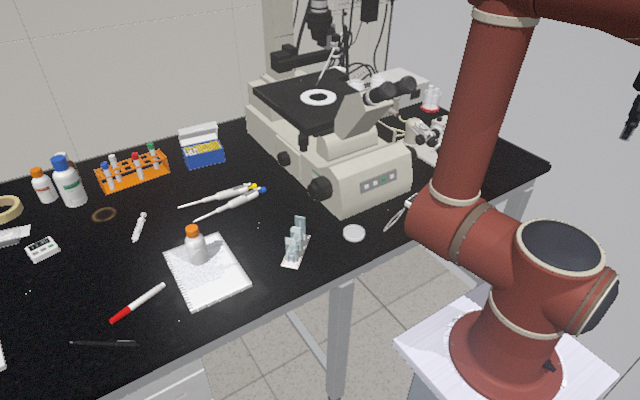

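View pics/top0.png

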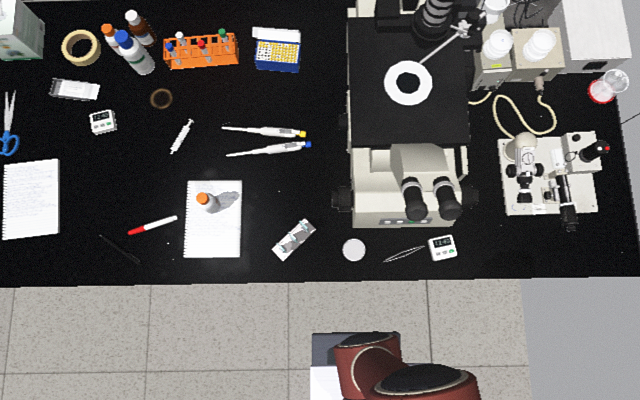

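The top view shows the book around (213,219), the bottle cap at (205,199), the rack at (294,240) and the dish at (354,250). In the scene view the bottle is at (196,243) and the rack at (296,245). Next I zoom in on the rack in both views.

```bash
cat >h.py <<'E'
import numpy as np,cv2,pickle
def ray(f,u,v):
    c=-f["R"].T@f["t"]; d=f["R"].T@np.linalg.inv(f["mtx"])@np.array([u,v,1.]); return c,d/np.linalg.norm(d)
def plane(f,u,v,z):
    c,d=ray(f,u,v); return c+d*(z-c[2])/d[2]
def proj(f,X):
    p=f["mtx"]@(f["R"]@np.asarray(X,float)+f["t"]); return p[:2]/p[2]
def tri(f1,p1,f2,p2):
    P=[np.asarray(f["mtx"])@np.c_[f["R"],f["t"]] for f in(f1,f2)]
    X=cv2.triangulatePoints(P[0],P[1],np.float64(p1),np.float64(p2)).ravel(); return X[:3]/X[3]
E
python3 - <<'E'
from h import *
d=pickle.load(open("f0.pkl","rb"))
s=d["scene"]["img"][205:275,270:325];t=d["top"]["img"][212:268,265:322]
a=cv2.resize(s,None,fx=7.2,fy=7.2,interpolation=cv2.INTER_CUBIC);b=cv2.resize(t,None,fx=7,fy=7,interpolation=cv2.INTER_CUBIC)
H=max(a.shape[0],b.shape[0])
o=np.zeros((H,a.shape[1]+b.shape[1],3),np.uint8);o[:a.shape[0],:a.shape[1]]=a;o[:b.shape[0],a.shape[1]:]=b
print(a.shape,b.shape);cv2.imwrite("pics/rack.png",o[:600,:800])
T=d["top"];S=d["scene"]
# book
m=(T["img"].min(2)>150).astype(np.uint8);
n,l,st,ce=cv2.connectedComponentsWithStats(m)
for i in range(1,n):
    if st[i,4]>60 and 150<ce[i][0]<460 and 100<ce[i][1]<270:
        c=np.array(np.nonzero(l==i))[::-1].T.astype(np.float32);r=cv2.minAreaRect(c);bx=cv2.boxPoints(r)
        print(st[i],ce[i],[plane(T,*p,.011).round(3)[:2].tolist() for p in bx])
for n,f in d.items():
    h=cv2.cvtColor(f["img"],cv2.COLOR_BGR2HSV);m=((h[...,0]>5)&(h[...,0]<18)&(h[...,1]>150)).astype(np.uint8)
    k,l,st,ce=cv2.connectedComponentsWithStats(m)
    print(n,[(st[i].tolist(),ce[i].round(1).tolist()) for i in range(1,k) if st[i,4]>20])
E
```

```text
(504, 396, 3) (392, 399, 3)
[347  90   4  51  95] [348.87368421 115.97894737] [[0.897, 0.044], [0.897, 0.038], [0.747, 0.039], [0.747, 0.046]]
[170 119  23  35 215] [180.4372093  136.88837209] [[0.724, 0.548], [0.824, 0.496], [0.813, 0.479], [0.714, 0.531]]
[222 127  78  10 398] [267.84170854 130.93969849] [[0.782, 0.399], [0.805, 0.398], [0.781, 0.181], [0.758, 0.183]]
[226 142  79  14 412] [273.56796117 148.61893204] [[0.725, 0.387], [0.749, 0.169], [0.725, 0.166], [0.701, 0.384]]
[ 352  148  110   79 5159] [398.58092654 184.7809653 ] [[0.724, 0.035], [0.717, -0.265], [0.5, -0.248], [0.506, 0.042]]
[ 183  181   59   77 3974] [212.99597383 220.1200302 ] [[0.431, 0.492], [0.644, 0.495], [0.636, 0.34], [0.424, 0.343]]
[144 216  33  14 169] [159.71005917 222.27810651] [[0.518, 0.604], [0.546, 0.518], [0.534, 0.513], [0.506, 0.599]]
[272 219  36  42 458] [288.49344978 240.77729258] [[0.448, 0.259], [0.533, 0.173], [0.501, 0.142], [0.417, 0.228]]
[428 235  29  26 393] [442.27480916 249.06870229] [[0.466, -0.157], [0.481, -0.222], [0.423, -0.232], [0.408, -0.168]]
[343 239  22  22 389] [353.50899743 249.47300771] [[0.471, 0.067], [0.47, 0.011], [0.415, 0.013], [0.416, 0.068]]
scene [([94, 150, 76, 45, 1148], [133.7, 172.3]), ([30, 167, 14, 11, 105], [36.1, 172.2]), ([185, 224, 14, 14, 158], [191.4, 230.2])]
top [([128, 18, 28, 22, 221], [141.1, 28.3]), ([100, 23, 15, 13, 132], [107.3, 29.2]), ([163, 32, 76, 38, 1794], [202.3, 52.0]), ([197, 193, 11, 11, 102], [202.0, 198.0])]
```

View pics/rack.png

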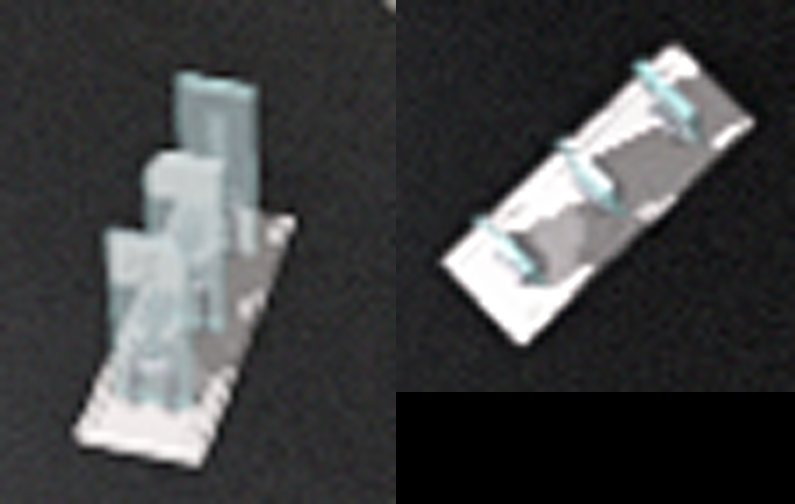

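The crop shows the front two slides with whitish frosted tops. The slide farthest from the scene camera is clear with square top corners, at about (300,216) in the scene view and (304,226) in the top view. It is the head-down one.

```bash
python3 - <<'E'
from h import *
d=pickle.load(open("f0.pkl","rb"));T=d["top"];S=d["scene"]
print("cams",[(-f["R"].T@f["t"]).round(3) for f in(S,T)])
print("cap",tri(T,(202,198),S,(191.4,230.2)).round(4))
ct=lambda x,y:(265+(x-396)/7-.43,212+y/7-.43); cs=lambda x,y:(270+x/7.2-.43,205+y/7.2-.43)
K=[ct(*p) for p in[(441,262),(521,347),(755,122),(677,43)]]
P=np.array([plane(T,*p,.006)[:2] for p in K]);print("foot",P.round(4).tolist(),P.mean(0).round(4),[np.linalg.norm(P[i]-P[i-1]).round(4) for i in range(4)])
# scene's foot corners: near-left, near-right, far-right
print("sc foot",[plane(S,*cs(*p),.006)[:2].round(4).tolist() for p in[(75,437),(200,467),(297,218)]])
# slide top edge corners
for a,b in[((637,65),(178,73)),((690,118),(258,85)),((697,135),(258,85))]:
    print("top",tri(T,ct(*a),S,cs(*b)).round(4))
for p in[(178,73),(258,85)]: print("sc@.082",plane(S,*cs(*p),.082).round(4))
for p in[(637,65),(690,118),(697,135)]: print("top@.082",plane(T,*ct(*p),.082).round(4))
print("patch",plane(T,303,192,0).round(3),plane(T,330,195,0).round(3))
# book corners by page mask
m=(T["img"].min(2)>120).astype(np.uint8)[175:265,178:248]
c=max(cv2.findContours(m,0,2)[0],key=cv2.contourArea).reshape(-1,2)+[178,175]
b=cv2.boxPoints(cv2.minAreaRect(c.astype(np.float32)));Q=np.array([plane(T,*p,.011)[:2] for p in b]);print("book",Q.round(3).tolist(),Q.mean(0).round(4))
E
```

```text
cams [array([-0.184,  0.57 ,  0.761]), array([0.335, 0.114, 1.153])]
cap [0.5686 0.4193 0.1083]
foot [[0.4485, 0.2593], [0.4158, 0.2287], [0.5001, 0.1389], [0.5314, 0.1685]] [0.4739 0.1989] [np.float64(0.1229), np.float64(0.0447), np.float64(0.1232), np.float64(0.0431)]
sc foot [[0.4488, 0.258], [0.4144, 0.2293], [0.4999, 0.1365]]
top [0.5096 0.179  0.0881]
top [0.4897 0.1597 0.0883]
top [0.4848 0.1593 0.0911]
sc@.082 [0.5159 0.1754 0.082 ]
sc@.082 [0.4954 0.1553 0.082 ]
top@.082 [0.5106 0.1794 0.082 ]
top@.082 [0.491  0.1605 0.082 ]
top@.082 [0.4848 0.1581 0.082 ]
patch [0.604 0.173 0.   ] [ 0.594  0.099 -0.   ]
book [[0.431, 0.493], [0.647, 0.496], [0.638, 0.34], [0.424, 0.342]] [0.535  0.4177]
```

Emit:
{"api": "move_arm", "payload": {"rows": [[0, 0, 0, 0, 0, -6.7, 1], [0, 0, 0, 0, 0, -6.7, 1], [0, 0, 0, 0, 0, -6.7, 1], [0, 0, 0, 0, 0, -6.7, 1], [3.79, -1.45, 0, 0, 0, 0, 1], [3.79, -1.45, 0, 0, 0, 0, 1], [3.79, -1.45, 0, 0, 0, 0, 1], [3.79, -1.45, 0, 0, 0, 0, 1], [3.79, -1.45, 0, 0, 0, 0, 1], [3.79, -1.45, 0, 0, 0, 0, 1], [3.79, -1.45, 0, 0, 0, 0, 1], [3.79, -1.45, 0, 0, 0, 0, 1], [3.79, -1.45, 0, 0, 0, 0, 1], [3.79, -1.45, 0, 0, 0, 0, 1], [3.79, -1.45, 0, 0, 0, 0, 1]]}}

```text
time: 1.35
tool_pos: [0.3701, -0.1983, 0.2497]
tool_rot: [0.0, 0.931, 0.365, 0.0]
contact_force: [-0.3, -0.2, -0.0]
gripper_width: 1.001
grasp_force: 0.0
```

Emit:
{"api": "move_arm", "payload": {"rows": [[2.91, -2.41, 0, 0, 0, 0, 1], [2.91, -2.41, 0, 0, 0, 0, 1], [2.91, -2.41, 0, 0, 0, 0, 1], [2.91, -2.41, 0, 0, 0, 0, 1], [2.91, -2.41, 0, 0, 0, 0, 1], [2.91, -2.41, 0, 0, 0, 0, 1], [2.91, -2.41, 0, 0, 0, 0, 1], [2.91, -2.41, 0, 0, 0, 0, 1], [3.72, -1.38, 0, 0, 0, 0, 1], [3.72, -1.38, 0, 0, 0, 0, 1], [3.72, -1.38, 0, 0, 0, 0, 1], [3.72, -1.38, 0, 0, 0, 0, 1], [3.72, -1.38, 0, 0, 0, 0, 1], [3.72, -1.38, 0, 0, 0, 0, 1], [3.72, -1.38, 0, 0, 0, 0, 1], [0, 0, 0, 0, 0, 0, 1], [0, 0, 0, 0, 0, 0, 1]]}}

```text
time: 2.77
tool_pos: [0.5347, 0.3485, 0.2478]
tool_rot: [0.0, 0.931, 0.366, -0.002]
contact_force: [-0.5, 0.5, 0.8]
gripper_width: 1.003
grasp_force: 0.0
```

Emit:
{"api": "move_arm", "payload": {"rows": [[3.71, -1.34, 0, 0, 0, 0, 1], [3.71, -1.34, 0, 0, 0, 0, 1], [0, 0, 0, 0, 0, 0, 1], [0, 0, 3.5, 0, 0, 0, 1], [0, 0, 3.5, 0, 0, 0, 1], [0, 0, 3.0, 0, 0, 0, 1], [0, 0, 2.5, 0, 0, 0, 1], [0, 0, 2.5, 0, 0, 0, 1], [0, 0, 2.6, 0, 0, 0, 1], [0, 0, 0, 0, 0, 0, 1], [0, 0, 0, 0, 0, 0, -0.2], [0, 0, 0, 0, 0, 0, -0.2], [0, 0, 0, 0, 0, 0, -0.2], [0, 0, 0, 0, 0, 0, -0.2], [0, 0, 0, 0, 0, 0, -0.2], [0, 0, 0, 0, 0, 0, -0.2]]}}

```text
time: 4.1
tool_pos: [0.5727, 0.4184, 0.0777]
tool_rot: [-0.0, 0.931, 0.365, 0.002]
contact_force: [-1.3, -0.3, 6.3]
gripper_width: 0.525
grasp_force: 60.3
```

```bash
python3 - <<'E'
from h import *
from plant import manip
f=manip.grab_frame("scene");g=manip.grab_frame("top")
o=np.hstack([cv2.resize(f["img"][170:310,130:270],(400,400)),cv2.resize(g["img"][150:270,150:270],(400,400))])
cv2.imwrite("pics/b1.png",o); s=manip.state();print(s["gripper_width"],s["grasp_force"],s["tool_pos"],s["joint_pos"])
E
```

```text
0.5225515574005543 60.33112406730652 [0.57266299 0.41837608 0.07765226] [ 5.26204114e-01  3.87971494e-01  1.52401253e+00 -1.81509570e-04
  1.22466199e+00  1.34929670e+00]
```

View pics/b1.png

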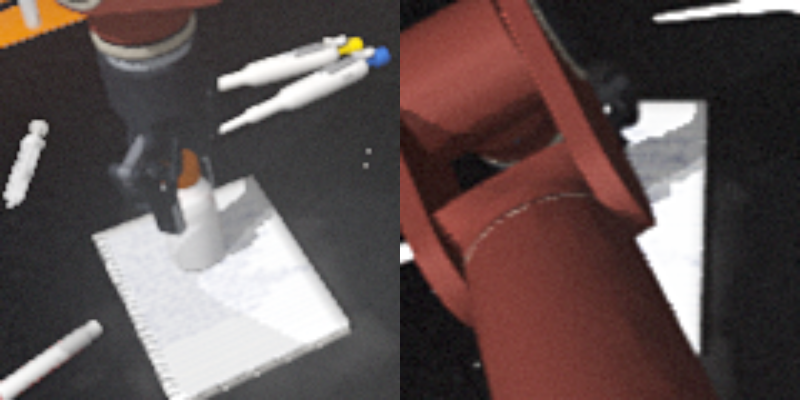

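The bottle is held at its body in the left half at (195,220); width 0.525 and 60 N fit its diameter. Next I lift it and carry it to the bare patch.

Emit:
{"api": "move_arm", "payload": {"rows": [[0, 0, -2, 0, 0, 0, -0.2], [0, 0, -2, 0, 0, 0, -0.2], [0, 0, -2, 0, 0, 0, -0.2], [-1.6, 2.4, 0, 0, 0, 0, -0.2], [-1.6, 2.4, 0, 0, 0, 0, -0.2], [-1.6, 2.4, 0, 0, 0, 0, -0.2], [-1.6, 2.4, 0, 0, 0, 0, -0.2], [-1.6, 2.4, 0, 0, 0, 0, -0.2], [-1.6, 2.4, 0, 0, 0, 0, -0.2], [-1.6, 2.4, 0, 0, 0, 0, -0.2], [-1.6, 2.4, 0, 0, 0, 0, -0.2], [0, 0, 0, 0, 0, 0, -0.2], [0, 0, 0, 0, 0, 0, -0.2], [0, 0, 0, 0, 0, 0, -0.2]]}}

```text
time: 5.37
tool_pos: [0.6078, 0.1898, 0.1345]
tool_rot: [-0.0, 0.931, 0.365, 0.0]
contact_force: [-0.6, -0.1, -0.8]
gripper_width: 0.521
grasp_force: 61.1
```

```bash
python3 - <<'E'
from h import *
from plant import manip
f=manip.grab_frame("scene");s=manip.state();t=s["tool_pos"];print(t,s["tool_rot"],s["contact_force"])
u,v=proj(f,t);print(u,v);u,v=int(u),int(v)
for h in(.05,.06,.0667,.075): print(h,proj(f,t-[0,0,h])-[u-50,v-50])
cv2.imwrite("pics/b2.png",cv2.resize(f["img"][v-50:v+50,u-50:u+50],(600,600),interpolation=cv2.INTER_CUBIC))
E
```

```text
[0.60765337 0.1902631  0.13432299] [-1.15772779e-04  9.30840235e-01  3.65426281e-01  2.74781856e-04] [-0.18016075  0.26918696 -1.44312691]
270.56958909339517 181.66851168936824
0.05 [51.72271584 66.05525822]
0.06 [51.94557606 69.02899348]
0.0667 [52.09349833 71.00279434]
0.075 [52.27521573 73.42754039]
```

View pics/b2.png

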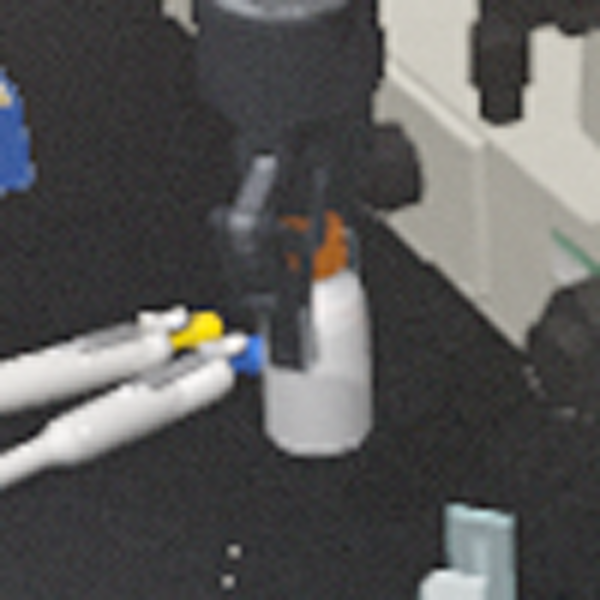

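The bottle hangs upright with its lower rim at about (318,452) in the crop, so its base is about 65 mm below the TCP. It clears the bench.

Emit:
{"api": "move_arm", "payload": {"rows": [[0, 0, 2.5, 0, 0, 0, -0.2], [0, 0, 2, 0, 0, 0, -0.2], [0, 0, 1.4, 0, 0, 0, -0.2], [0, 0, 0.6, 0, 0, 0, -0.2], [0, 0, 0.1, 0, 0, 0, -0.2], [0, 0, 0, 0, 0, 0, -0.2], [0, 0, 0, 0, 0, 0, -0.2]]}}

```text
time: 6.0
tool_pos: [0.6081, 0.19, 0.0686]
tool_rot: [0.0, 0.931, 0.365, 0.0]
contact_force: [0.7, 0.7, -1.5]
gripper_width: 0.527
grasp_force: 61.1
```

Emit:
{"api": "move_arm", "payload": {"rows": [[0, 0, 0.15, 0, 0, 0, -0.2], [0, 0, 0.1, 0, 0, 0, -0.2], [0, 0, 0, 0, 0, 0, -0.2], [0, 0, 0, 0, 0, 0, -0.2]]}}

```text
time: 6.33
tool_pos: [0.6084, 0.1898, 0.0668]
tool_rot: [-0.0, 0.931, 0.365, 0.001]
contact_force: [-1.5, 0.7, 4.8]
gripper_width: 0.525
grasp_force: 61.6
```

Emit:
{"api": "move_arm", "payload": {"rows": [[0, 0, 0, 0, 0, 0, 0.2], [0, 0, 0, 0, 0, 0, 0.5], [0, 0, 0, 0, 0, 0, 0.8], [0, 0, 0, 0, 0, 0, 0.8], [0, 0, 0, 0, 0, 0, 0.8], [0, 0, 0, 0, 0, 0, 0.8], [0, 0, 0, 0, 0, 0, 0.8], [0, 0, -2, 0, 0, 0, 0.8], [0, 0, -3, 0, 0, 0, 0.8], [0, 0, -4, 0, 0, 0, 0.8], [0, 0, -4, 0, 0, 0, 0.8], [0, 0, -1, 0, 0, 0, 0.8], [0, 0, 0, 0, 0, 0, -0.44], [0, 0, 0, 0, 0, 0, -0.44], [0, 0, 0, 0, 0, 0, -0.44]]}}

```text
time: 7.58
tool_pos: [0.6066, 0.1893, 0.2032]
tool_rot: [-0.0, 0.931, 0.365, -0.002]
contact_force: [0.1, -0.7, -0.7]
gripper_width: 0.491
grasp_force: 0.0
```

```bash
python3 - <<'E'
from h import *
from plant import manip
f=manip.grab_frame("scene");s=manip.state();t=s["tool_pos"];print(t,s["tool_rot"],s["gripper_width"],s["joint_pos"])
a=f["img"][180:275,225:335]
cv2.imwrite("pics/b3.png",cv2.resize(a,None,fx=6,fy=6,interpolation=cv2.INTER_CUBIC))
print((np.array([.502,.1685])-t[:2]))
E
```

```text
[0.60635754 0.18926183 0.20256294] [-4.15399228e-04  9.30955170e-01  3.65126427e-01 -2.23424173e-03] 0.3965005724247678 [ 1.85475937e-01  1.11462140e-01  1.63085439e+00 -2.05964243e-05
  1.40382114e+00  1.00873650e+00]
[-0.10435754 -0.02076183]
```

View pics/b3.png

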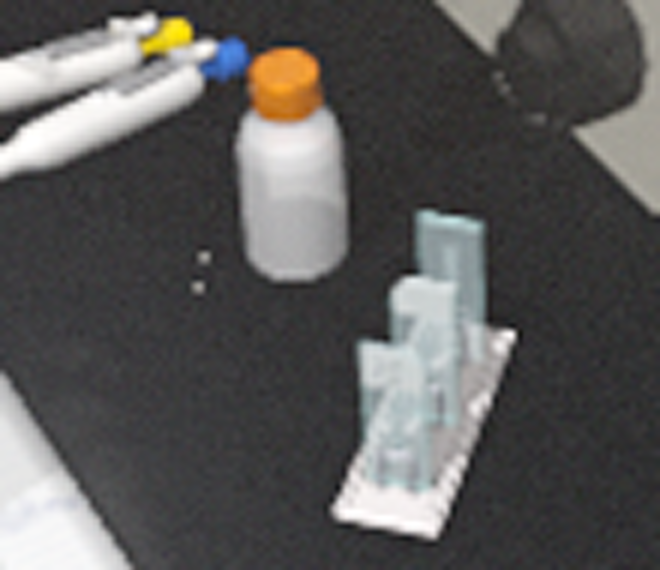

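The bottle stands upright and free, with its base at about (295,275) in the crop. Next I go above the head-down slide.

Emit:
{"api": "move_arm", "payload": {"rows": [[-3.02, -1.85, 0, 0, 0, 0, -0.44], [-3.02, -1.85, 0, 0, 0, 0, -0.44], [-3.02, -1.85, 0, 0, 0, 0, -0.44], [0, 0, 3, 0, 0, 0, -0.44], [0, 0, 3, 0, 0, 0, -0.44], [0, 0, 1.5, 0, 0, 0, -0.44], [0, 0, 0, 0, 0, 0, -0.44], [0, 0, 0, 0, 0, 0, -0.44]]}}

```text
time: 8.3
tool_pos: [0.5018, 0.1683, 0.1279]
tool_rot: [-0.001, 0.931, 0.365, -0.003]
contact_force: [-0.2, 0.7, 0.0]
gripper_width: 0.28
grasp_force: 0.0
```

```bash
python3 - <<'E'
from h import *
from plant import manip
f=manip.grab_frame("scene");g=manip.grab_frame("top");s=manip.state();t=s["tool_pos"];print(t,s["tool_rot"],s["gripper_width"])
a=f["img"][190:260,265:335]
b=g["img"][200:270,265:335]
cv2.imwrite("pics/b4.png",np.hstack([cv2.resize(i,(400,400),interpolation=cv2.INTER_CUBIC) for i in(a,b)]))
for dz in(.019,.04): print((proj(f,t-[0,0,dz])-[265,190])*400/70)
E
```

```text
[0.50403393 0.16870621 0.13097869] [6.08001628e-05 9.30965687e-01 3.65106605e-01 2.31031752e-04] 0.2794237264012629
[193.18725947  97.62454236]
[194.09431664 134.96558572]
```

View pics/b4.png

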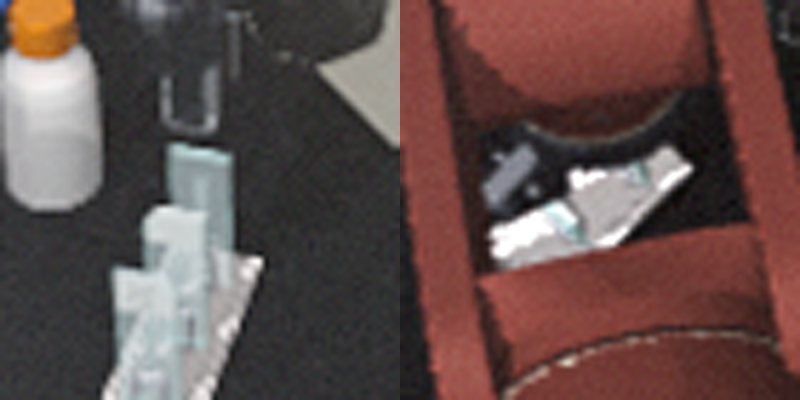

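The near finger is at (190,130) in the left half, just above the slide's top edge, which spans (167–234,150). They are aligned to about 3 mm, so I descend.

Emit:
{"api": "move_arm", "payload": {"rows": [[-0.2, 0, 2, 0, 0, 0, -0.44], [0, 0, 1, 0, 0, 0, -0.44], [0, 0, 1, 0, 0, 0, -0.44], [0, 0, 0.5, 0, 0, 0, -0.44], [0, 0, 0, 0, 0, 0, -0.44], [0, 0, 0, 0, 0, 0, -0.44]]}}

```text
time: 8.9
tool_pos: [0.5022, 0.1673, 0.0855]
tool_rot: [-0.0, 0.931, 0.365, -0.0]
contact_force: [0.1, -0.4, 0.2]
gripper_width: 0.279
grasp_force: 0.0
```

No contact. I go on down and close.

Emit:
{"api": "move_arm", "payload": {"rows": [[0, 0, 0.8, 0, 0, 0, -0.44], [0, 0, 0.7, 0, 0, 0, -0.44], [0, 0, 0, 0, 0, 0, -0.44], [0, 0, 0, 0, 0, 0, -0.6], [0, 0, 0, 0, 0, 0, -0.7], [0, 0, 0, 0, 0, 0, -0.8], [0, 0, 0, 0, 0, 0, -0.9], [0, 0, 0, 0, 0, 0, -1], [0, 0, 0, 0, 0, 0, -1], [0, 0, 0, 0, 0, 0, -1], [0, 0, 0, 0, 0, 0, -1]]}}

```text
time: 9.82
tool_pos: [0.5021, 0.1677, 0.0709]
tool_rot: [-0.0, 0.931, 0.365, 0.0]
contact_force: [-2.3, 2.3, 4.6]
gripper_width: 0.038
grasp_force: 60.9
```

Emit:
{"api": "move_arm", "payload": {"rows": [[0, 0, -0.5, 0, 0, 0, -1], [0, 0, -1, 0, 0, 0, -1], [0, 0, -1.5, 0, 0, 0, -1], [0, 0, -2, 0, 0, 0, -1], [0, 0, -3, 0, 0, 0, -1], [0, 0, -3, 0, 0, 0, -1], [0, 0, -3, 0, 0, 0, -1], [0, 0, -3, 0, 0, 0, -1], [0, 0, -2, 0, 0, 0, -1], [0, 0, 0, 0, 0, 0, -1], [0, 0, 0, 0, 0, 0, -1], [0, 0, 0, 0, 0, 0, -1]]}}

```text
time: 10.82
tool_pos: [0.5017, 0.1669, 0.2597]
tool_rot: [0.0, 0.931, 0.365, -0.001]
contact_force: [-0.3, -0.5, 0.2]
gripper_width: 0.036
grasp_force: 60.3
```

```bash
python3 - <<'E'
from h import *
from plant import manip
f=manip.grab_frame("scene");s=manip.state();t=s["tool_pos"];print(t,s["gripper_width"],s["joint_pos"])
u,v=proj(f,t-[0,0,.04]).astype(int);print(u,v)
a=f["img"][v-30:v+30,u-40:u+40]
cv2.imwrite("pics/b5.png",cv2.resize(a,None,fx=8,fy=8,interpolation=cv2.INTER_CUBIC))
E
```

```text
[0.50132416 0.16692785 0.25877283] 0.032142154518375536 [ 1.80720147e-01 -1.83904095e-01  1.82389287e+00 -3.75349391e-04
  1.50423274e+00  1.00416689e+00]
299 171
```

View pics/b5.png

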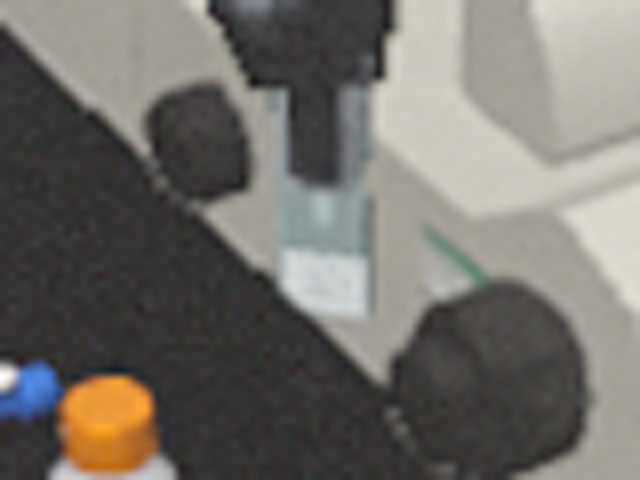

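```bash
python3 - <<'E'
from h import *
from scipy.spatial.transform import Rotation as Ro
def solve(phi,S,q1,al):
    h=np.array([np.cos(phi),np.sin(phi),0]);Z=np.array([0,0,1])
    z=np.cos(S)*h-np.sin(S)*Z;y=-(np.sin(S)*h+np.cos(S)*Z);x=np.cross(y,z)
    M=Ro.from_euler("ZY",[q1,al]).as_matrix().T@np.c_[x,y,z]
    q5=np.arccos(M[2,2]);q4=np.arctan2(M[1,2],M[0,2]);q6=np.arctan2(M[2,1],-M[2,0])-np.pi/2
    w=lambda a:(a+np.pi)%(2*np.pi)-np.pi
    return w(q4),q5,w(q6)
for S in(75,40):
  for ph in(40,60,80,100,120,133,150): print(S,ph,[np.round(solve(np.radians(ph),np.radians(S),q1,al),2).tolist() for q1,al in((.45,1.5),(.65,1.6))])
E
```

```text
75 40 [[0.06, 1.39, 2.89], [0.01, 1.28, 3.09]]
75 60 [[0.15, 1.43, 2.54], [0.1, 1.3, 2.73]]
75 80 [[0.21, 1.49, 2.19], [0.18, 1.35, 2.37]]
75 100 [[0.25, 1.57, 1.85], [0.23, 1.42, 2.03]]
75 120 [[0.26, 1.66, 1.52], [0.26, 1.51, 1.69]]
75 133 [[0.25, 1.72, 1.3], [0.26, 1.57, 1.47]]
75 150 [[0.22, 1.79, 1.01], [0.24, 1.64, 1.18]]
40 40 [[0.26, 0.8, 2.79], [0.06, 0.67, 3.06]]
40 60 [[0.56, 0.94, 2.38], [0.44, 0.76, 2.55]]
40 80 [[0.75, 1.16, 2.06], [0.69, 0.95, 2.16]]
40 100 [[0.84, 1.41, 1.8], [0.82, 1.19, 1.87]]
40 120 [[0.88, 1.67, 1.58], [0.87, 1.46, 1.63]]
40 133 [[0.86, 1.85, 1.43], [0.87, 1.63, 1.48]]
40 150 [[0.8, 2.07, 1.22], [0.83, 1.85, 1.28]]
```

The notch is at the lower left, at about (288,300), with the frosted end down and the writing facing the camera. So the label side faces tool −y. I carry the slide over the page, then tilt +x by 48°.

Emit:
{"api": "move_arm", "payload": {"rows": [[2.44, -1.5, 0, 0, 0, 0, -1], [2.44, -1.5, 0, 0, 0, 0, -1], [2.44, -1.5, 0, 0, 0, 0, -1], [2.44, -1.5, 0, 0, 0, 0, -1], [2.44, -1.5, 0, 0, 0, 0, -1], [2.44, -1.5, 0, 0, 0, 0, -1], [2.44, -1.5, 0, 0, 0, 0, -1], [2.44, -1.5, 0, 0, 0, 0, -1], [0, 0, 0, 4, 0, 0, -1], [0, 0, 0, 4, 0, 0, -1], [0, 0, 0, 5, 0, 0, -1], [0, 0, 0, 5, 0, 0, -1], [0, 0, 0, 5, 0, 0, -1], [0, 0, 0, 5, 0, 0, -1], [0, 0, 0, 5, 0, 0, -1], [0, 0, 0, 5, 0, 0, -1], [0, 0, 0, 5, 0, 0, -1], [0, 0, 0, 5, 0, 0, -1], [0, 0, 0, 0, 0, 0, -1]]}}

```text
time: 12.45
tool_pos: [0.5634, 0.3858, 0.2546]
tool_rot: [-0.379, 0.851, 0.33, -0.152]
contact_force: [0.3, -0.6, -0.7]
gripper_width: 0.036
grasp_force: 60.4
```

```bash
python3 - <<'E'
from h import *
from plant import manip
from scipy.spatial.transform import Rotation as Ro
f=manip.grab_frame("scene");s=manip.state();t=s["tool_pos"];w,x,y,z=s["tool_rot"];R=Ro.from_quat([x,y,z,w]).as_matrix()
lab=t+R[:,2]*.054
print(t,"label",lab,"n",-R[:,1],s["grasp_force"],s["joint_pos"])
print("tool-frame shift",R.T@(np.array([.535,.418,.161])-lab)*100)
u,v=proj(f,lab).astype(int)
cv2.imwrite("pics/b6.png",cv2.resize(f["img"][v-35:v+35,u-45:u+45],None,fx=7,fy=7,interpolation=cv2.INTER_CUBIC))
E
```

```text
[0.56325773 0.38652905 0.25591258] label [0.53581538 0.41588164 0.21983844] n [-0.44936577  0.49436402  0.74409315] 60.37035942077637 [0.23749207 0.3643975  1.39141383 0.72997699 1.80997439 1.08704757]
tool-frame shift [0.12480836 4.23676395 4.0872243 ]
```

View pics/b6.png

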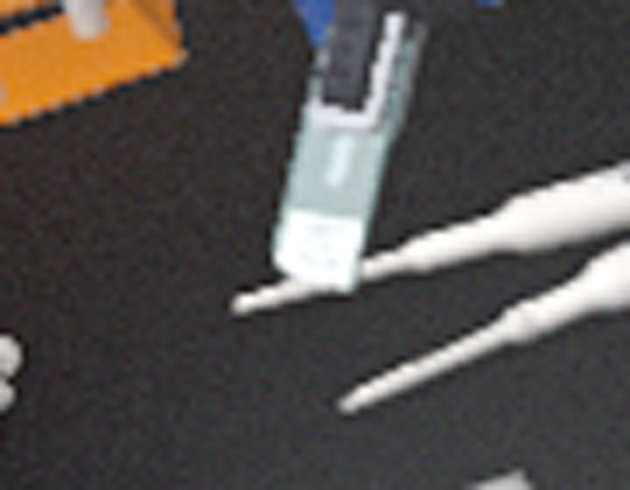

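With the frosted end down in the image, the notch is at the lower left, at about (283,270), and the right corner at (352,290) is square. So the label faces the camera and upward. I lower the slide to about 15 cm above the page.

Emit:
{"api": "move_arm", "payload": {"rows": [[0, 1.4, 1.3, 0, 0, 0, -1], [0, 1.4, 1.3, 0, 0, 0, -1], [0, 1.4, 1.3, 0, 0, 0, -1], [0, 0, 0, 0, 0, 0, -1], [0, 0, 0, 0, 0, 0, -1], [0, 0, 0, 0, 0, 0, -1], [0, 0, 0, 0, 0, 0, -1], [0, 0, 0, 0, 0, 0, -1]]}}

```text
time: 13.17
tool_pos: [0.5636, 0.3889, 0.2047]
tool_rot: [-0.379, 0.85, 0.334, -0.147]
contact_force: [0.2, -0.2, -0.3]
gripper_width: 0.035
grasp_force: 60.4
```

```bash
python3 - <<'E'
from plant import manip
s=manip.state();print(s["tool_pos"],s["joint_vel"].round(4),s["grasp_force"]);print(manip.job_done())
E
```

```text
[0.56359042 0.38890075 0.20467613] [-0.0036  0.0002  0.0014 -0.0013 -0.0013 -0.0015] 60.350672006607056
the job is handed in; nothing more can be done
None
```

I handed the job in at 13.2 s, and no verdict came back: the bottle stands upright and let go on the bare bench, and the head-down slide is held label up on a slope of about 42° with its label about 16 cm above the middle of the page.

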